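Close up the laundry-room coin unit

ROBOT

A 7-joint arm with a two-finger parallel gripper is mounted at the origin on the work surface. World frame = base frame: x ahead of the robot, y to its left, z up, the work surface at z = 0. Lengths are in m, angles in rad, forces in N, time in s.
With the tool pointing down it reaches from about 0.35 to 0.9 m from the base axis. Payload 8.1 kg.
Tool frame: the origin (TCP) lies at the very end of the fingers, on their centre line; the grasp point (between the pads) lies 19 mm behind it; z points along the fingers, y is the line along which they close (so a half turn about z gives the same grasp; the last joint's range is limited). The gripper opens to 92 mm and grips with 3 to 60 N. Pads are 19 mm wide; open, the fingers measure 130 mm over their backs; the gripper's body (75 mm by 190 mm) begins 47 mm behind the grasp point.
Start: joints at [-1.446, 0.434, 0.025, 1.573, -0.012, 1.134, -0.075], TCP at [0.141, 0.609, 0.227] pointing down, gripper open.
Joint ranges: [-2.62, 2.62], [-0.44, 2.09], [-1.27, 1.32], [0.08, 2.57], [-1.32, 4.46], [0.12, 2], [-2.74, 2.74]. Speed limits (rad/s): [2.22, 2.22, 3.01, 3.01, 3.14, 3.14, 3.14].

INTERFACE

Orientations are given as a unit quaternion [x, y, z, w].
In Python, from plant import robot gives the robot as it stands.
- The arm moves only by the tool step_arm, never from a script. Its arguments are lists of equal length, an entry for each row: "translation": the shift along the tool's x, y, z in cm, a list of three; "delta_rot": the turn, a rotation vector about the tool's x, y, z in degrees, a list of three. In form: {"translation": [[tx, ty, tz], ...], "delta_rot": [[wx, wy, wz], ...]}. A call has 1 to 12 rows; each row shifts and turns the commanded pose from where the row before left it, along the tool's axes as they then stand; what a row does not reach is not made up. A row lasts 1/10 s, in which the tool goes at most 50 mm and 8.59 degrees, less where a joint would pass 70% of its speed; a pose out of reach is approached as far as the arm can. A call with a gripper value outside its range is refused whole. "fingers" is the opening, from -1 (shut) to 1 (fully open), set as the call begins (left out, the last holds). The fingers move at their own pace and stop on an object; "force" is the grip in N (left out, the last holds). Time passes only in rows, so rows that do not move let the fingers close. It gives the time, the measured TCP pose, the force, the opening and the grip force at its end, in the units of the state.
- robot.get_obs(): the state, without advancing time (a new reading comes with each control period).
- robot.snapshot(name): name is "scene" or "top" or "wrist"; returns (picture, depth): 400x640x3 uint8, red, green, blue; 400x640 float32, m along the optical axis (not along the pixel's ray), 0 where there is no reading.
- robot.camera_model(name): a dict with "intrinsics" (3x3 intrinsics, pixels), "rvec" (rotation vector, rad) and "tvec" (3), from world to camera coordinates, as OpenCV has them. Camera axes: x right, y down, z forward; pixel columns grow to the right and rows downward; lengths in m; the calibration is good to about 2 mm. A picture is of the moment at which its call begins: read the wrist's pose just before it. camera_model takes no time and is no camera call; for the wrist camera it gives the pose at the moment of the call.
- robot.finish_job(): hands the job in; it is judged then, once.
Trained networks look in the newest picture that a camera, given by its name, has taken for a name from the list of things; names that differ only in an ending like _2 or _b are one class to them, and where a whole thing is asked for, a point or a joint stands for the part that bears it (a point fixed in the world has none). Each returns a list of dicts, best first, with "confidence" (0 to 1); they miss things now and then, are a little off and sometimes report something else, mostly with a low value. They report only what shows in the picture. A call takes as long as a camera call.
- robot.masks_of(camera, label): "region" (400x640 bool, what is visible of it) and "bbox" ([left, top, right, bottom] in pixels, round what is visible of it).
The state is a dict: "time_s": time; "qpos": joint angles; "dq": joint speeds; "tau": joint torques, N m; "tool_pos": TCP position; "ee_rot": TCP orientation; "contact_force": force on the tool from outside, world axes, zero at the start; "wrist_torque": the same for the moment, N m; "opening": opening from 0.0 (shut) to 1.0 (fully open); "finger_force": force on a finger pad.
Only numpy, scipy, OpenCV 4.12 (cv2) and the standard library are available. Lean on these libraries where they do the work, as an engineer would, in place of code of your own. Each camera call takes 0.05 s, during which the arm holds its last target. There are 200 camera calls.

TASK

The coin unit on the folding table has been left open. With the fingertips, push both of its coin drawers fully in, and only then swing its front door round and push it fully shut. Leave everything else on the table where it is.

Things in the scene. Friction and masses are not known exactly. Their poses are not given: they have to be found in the camera images.
- coin_unit: grey steel coin unit fixed to the table, 180 mm deep (own x), 240 mm wide (own y), 120 mm high. Origin: centre of its underside; its open front looks to its own -x and lies at own x = -90 mm, its own +y side is its left as seen by someone at the robot facing it. The case does not move
- drawer_left (a joint): how far the left (own +y) coin drawer stands out of the unit, m: 0 = fully in, 0.09 = furthest out. It slides along the unit's own x with light friction (about 2 N), stays where it is left and stops at 0
- drawer_right (a joint): the same for the right (own -y) coin drawer
- front_left (a point): centre of the outer front face of the left drawer; the steel front is upright, 105 mm wide, 92 mm high (12 to 104 mm above the table), 6 mm thick, without a handle; when the drawer is in it is level with the unit's front. The drawer's centre is at own y = +58.5 mm of the unit
- front_right (a point): the same for the right drawer, centre at own y = -58.5 mm of the unit
- unit_door (a joint): angle of the unit's upright front door, rad: 0 = shut flat against the unit's front, about 1.57 = standing straight out from the front, more = swung further to the left. It hinges on the unit's left front edge, swings shut towards the right, has light friction (about 0.06 N m) and stays where it is left
- door_hinge (a point): a point on the vertical hinge axis of the door (unit's own x = -91 mm, y = +120 mm), 60 mm above the table; turns with the door: its own -y runs from the hinge along the door to the free edge and its own -x is the way the outer face looks
- door_face (a point): centre of the door's outer face (the face that looks at the robot when shut), 115 mm along the door from the hinge and 8 mm out from the hinge axis, 60 mm above the table. Door panel: grey steel, 5 to 225 mm from the hinge, 8 mm thick, 4 to 116 mm above the table, with a flush brass lock near the free edge
- padlock: bystander, loose, to be left alone: brass padlock, 40 x 45 x 18 mm, lying on the coin unit's roof. Origin: about the centre of its underside
- coin_roll: bystander, loose, to be left alone: paper coin roll, 25 mm dia, 70 mm long, lying on the coin unit's roof. Origin: about the centre of its underside
- mug: bystander, loose, to be left alone: white mug, 80 mm dia, 90 mm high, to the right in front of the unit. Origin: about the centre of its underside
- detergent: bystander, loose, to be left alone: white detergent bottle, 84 mm dia, 220 mm high, left of the unit. Origin: about the centre of its underside
- spray_can: bystander, loose, to be left alone: aluminium can, 60 mm dia, 190 mm high, right of the unit. Origin: about the centre of its underside
- powder_jar: bystander, loose, to be left alone: clear jar, 100 mm dia, 130 mm high, standing at the right of the table. Origin: about the centre of its underside
- lint_brush: bystander, loose, to be left alone: brush lying at the left of the table. Origin: about the centre of its underside

How it is judged:
On the way, in this order (a step that is already met when the one before it is completed fails the run):
1. both coin drawers are fully in while the door is still open (value of joint each of drawer_left, drawer_right below 0.005 m and value of joint unit_door above 0.6 rad), for 0.2 s.
2. the door is fully shut (value of joint unit_door below 0.05 rad), for 0.2 s.
At the end, for the whole second after the job is handed in: both drawers within 5 mm of fully in, the door within 0.05 rad (about 11 mm at its free edge) of shut and at rest, every bystander within 30 mm of where it stood (value of joint each of drawer_left, drawer_right below 0.005 m and value of joint unit_door below 0.05 rad and velocity of joint unit_door below 0.05 rad/s and distance of each of padlock, coin_roll, mug, detergent, spray_can, powder_jar, lint_brush from where it was at the start of the episode below 0.03 m); the robot touches nothing.
It fails at once if the door is swung shut while a drawer still stands out by more than 12 mm (value of joint unit_door below 0.6 rad and value of joint any of drawer_left, drawer_right above 0.012 m).
It fails at once if a bystander is lifted, carried or knocked more than 30 mm from its place (distance of any of padlock, coin_roll, mug, detergent, spray_can, powder_jar, lint_brush from where it was at the start of the episode above 0.03 m).
It also fails if it takes over 64 s, if anything falls off the work surface, if the arm or the gripper's body presses on something with over 40 N, if the wrist force passes 120 N, or if a joint passes its speed limit or range.

## Working session

There is one attempt and no reset: what is moved stays moved. The work goes in short steps, Python scripts to look and compute and a tool call to move; the robot and the scene stay as the last step left them, time stands still between calls to the robot, and variables do not carry over. Pictures are saved under pics/ and viewed, at most 10 in all, crops included, and the job is handed in when it is done.

Besides the shell and the picture viewer there is one more tool, called after "Emit:" as name(argument=value, ...) on one line, values as JSON. step_arm: Moves the arm, as the interface text tells. Its arguments: {"type":"object","properties":{"translation":{"type":"array"},"delta_rot":{"type":"array"},"fingers":{"type":"number"},"force":{"type":"number"}},"required":["translation","delta_rot"]}

```bash
mkdir -p pics; cat > h.py <<'E'
import numpy as np,cv2
from scipy.spatial.transform import Rotation as R
from plant import robot
def cloud(name,d):
    m=robot.camera_model(name);K=np.array(m["intrinsics"]);Rm=cv2.Rodrigues(np.array(m["rvec"],float))[0];t=np.array(m["tvec"],float).ravel()
    v,u=np.mgrid[:400,:640]
    P=np.stack([(u-K[0,2])/K[0,0]*d,(v-K[1,2])/K[1,1]*d,d],-1)
    return (P-t)@Rm
E
python3 - <<'E'
from h import *
ims=[]
for c in ["scene","top"]:
    p,d=robot.snapshot(c);W=cloud(c,d);cv2.imwrite(f"pics/{c}0.png",p[...,::-1]);np.savez(f"{c}0.npz",p=p,W=W,d=d)
    for l in ["coin_unit","front_left","front_right","door_face","padlock","coin_roll","mug","detergent","spray_can","powder_jar","lint_brush"]:
        for r in robot.masks_of(c,l)[:1]:
            m=r["region"]&(d>0);w=W[m]
            print(c,l,round(r["confidence"],2),r["bbox"],np.round(np.median(w,0),3),np.round(np.percentile(w,[3,97],axis=0),3).tolist())
o=robot.get_obs();print(o["time_s"],o["tool_pos"],R.from_quat(o["ee_rot"]).as_matrix().round(3))
E
```

```text
scene coin_unit 0.67 [293.7, 122.8, 415.9, 287.1] [0.666 0.029 0.118] [[0.41, -0.083, 0.016], [0.781, 0.162, 0.124]]
scene front_left 0.98 [317.9, 163.7, 349.7, 203.2] [0.546 0.09  0.067] [[0.486, 0.035, 0.004], [0.561, 0.15, 0.107]]
scene front_right 0.68 [291.6, 193.2, 319.2, 236.7] [ 0.561 -0.037  0.067] [[0.555, -0.079, 0.024], [0.588, 0.018, 0.106]]
scene door_face 0.91 [306.5, 123.3, 360.8, 176.7] [0.457 0.16  0.079] [[0.366, 0.153, 0.011], [0.565, 0.166, 0.118]]
scene padlock 0.87 [341.8, 215.6, 369.3, 238.0] [ 0.715 -0.019  0.137] [[0.693, -0.041, 0.123], [0.735, 0.023, 0.142]]
scene coin_roll 0.59 [367.3, 184.4, 389.7, 210.0] [0.702 0.088 0.143] [[0.666, 0.08, 0.124], [0.733, 0.104, 0.148]]
scene mug 0.79 [226.2, 213.2, 269.5, 257.2] [ 0.5   -0.181  0.053] [[0.471, -0.236, 0.005], [0.547, -0.143, 0.092]]
scene detergent 0.74 [398.1, 126.1, 426.3, 194.6] [0.678 0.258 0.127] [[0.635, 0.239, 0.011], [0.707, 0.298, 0.221]]
scene spray_can 0.21 [321.7, 166.9, 350.4, 205.4] [0.547 0.085 0.07 ] [[0.541, 0.035, 0.026], [0.592, 0.135, 0.119]]
scene powder_jar 0.67 [109.2, 238.9, 165.
[... 889 characters left out ...]
]
top mug 0.8 [357.2, 213.9, 394.5, 242.5] [ 0.507 -0.183  0.017] [[0.469, -0.223, 0.002], [0.541, -0.139, 0.091]]
top detergent 0.69 [312.1, 195.8, 342.0, 215.1] [ 0.584 -0.029  0.023] [[0.55, -0.074, 0.015], [0.618, 0.019, 0.106]]
top spray_can 0.61 [362.6, 150.6, 390.0, 184.0] [ 0.673 -0.179  0.177] [[0.658, -0.208, 0.013], [0.711, -0.157, 0.193]]
top powder_jar 0.74 [436.5, 246.5, 481.6, 279.3] [ 0.394 -0.427  0.127] [[0.35, -0.478, 0.023], [0.436, -0.397, 0.133]]
top lint_brush 0.98 [157.8, 235.5, 201.7, 283.4] [0.392 0.458 0.019] [[0.331, 0.383, 0.004], [0.474, 0.509, 0.024]]
1.2 [0.1411658  0.60885843 0.22672688] [[-0.974  0.226  0.   ]
 [ 0.226  0.974  0.   ]
 [-0.     0.    -1.   ]]
```

```bash
python3 - <<'E'
from h import *
a=cv2.imread("pics/scene0.png")[60:320,80:460];b=cv2.imread("pics/top0.png")[100:300,130:500]
a=cv2.resize(a,(780,534))[:, :];cv2.imwrite("pics/a.png",cv2.resize(b,None,fx=2.1,fy=2.1))
W=np.load("top0.npz")["W"].reshape(-1,3)
def box(x0,x1,y0,y1,z0,z1,W=W): 
    return W[(W[:,0]>x0)&(W[:,0]<x1)&(W[:,1]>y0)&(W[:,1]<y1)&(W[:,2]>z0)&(W[:,2]<z1)]
print("roof",[ (np.round(c,3).tolist()) for c in cv2.boxPoints(cv2.minAreaRect(box(.5,.9,-.15,.25,.112,.123)[:,:2].astype(np.float32)))])
S=np.load("scene0.npz")["W"].reshape(-1,3)
for n,C in(("top",W),("scene",S)):
  for y in (-.06,-.03,0.0,.06,.09,.12):
    q=box(.4,.66,y-.006,y+.006,.05,.108,C);print(n,y,np.round(np.percentile(q[:,0],[1,10,50]),3) if len(q) else 0,len(q))
  for x in (.38,.45,.52,.55):
    q=box(x-.006,x+.006,.145,.19,.06,.118,C);print(n,"door",x,np.round(np.percentile(q[:,1],[5,50,95]),3))
E
```

```text
roof [[0.48899999260902405, 0.1850000023841858], [0.628000020980835, -0.13500000536441803], [0.8489999771118164, -0.039000000804662704], [0.7099999785423279, 0.2809999883174896]]
top -0.06 [0.554 0.555 0.556] 17
top -0.03 [0.551 0.551 0.553] 16
top 0.0 [0.549 0.55  0.551] 18
top 0.06 [0.539 0.541 0.542] 20
top 0.09 [0.537 0.537 0.539] 17
top 0.12 [0.535 0.536 0.537] 16
top door 0.38 [0.164 0.165 0.17 ]
top door 0.45 [0.16  0.161 0.167]
top door 0.52 [0.156 0.157 0.164]
top door 0.55 [0.154 0.155 0.16 ]
scene -0.06 [0.559 0.561 0.563] 46
scene -0.03 [0.556 0.558 0.561] 41
scene 0.0 [0.553 0.556 0.558] 43
scene 0.06 [0.546 0.546 0.549] 38
scene 0.09 [0.542 0.543 0.546] 41
scene 0.12 [0.538 0.541 0.543] 36
scene door 0.38 [0.161 0.163 0.166]
scene door 0.45 [0.158 0.16  0.165]
scene door 0.52 [0.154 0.157 0.162]
scene door 0.55 [0.152 0.155 0.16 ]
```

View pics/a.png

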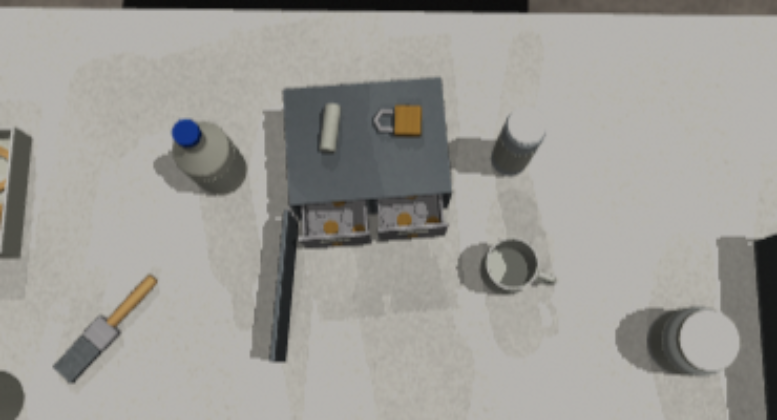

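The top view shows both drawers standing about 40 mm out. The door stands straight out on the left, with the mug to the right in front. The open fingers sit about 111 mm apart and the drawers are 117 mm apart, so one push can close both.

```bash
cat >> h.py <<'E'
def togo(p,yaw,z=None):
    """tool-frame cm and deg needed to reach world p with tool y along own +y (yaw rad), tool down"""
    o=robot.get_obs();T=R.from_quat(o["ee_rot"])
    G=R.from_matrix(np.array([[-np.cos(yaw),-np.sin(yaw),0],[-np.sin(yaw),np.cos(yaw),0],[0,0,-1]]).T.T)
    return o["time_s"],np.round(o["tool_pos"],3),(T.inv().apply(np.array(p)-o["tool_pos"])*100).round(1),(T.inv()*G).as_rotvec(degrees=True).round(1),np.round(o["contact_force"],1)
E
python3 - <<'E'
from h import *
for n in("top","scene"):
    W=np.load(n+"0.npz")["W"].reshape(-1,3)
    q=W[(abs(W[:,2]-.119)<.005)&(W[:,0]>.578)&(W[:,0]<.85)&(W[:,1]>-.13)&(W[:,1]<.2)][:,:2].astype(np.float32)
    r=cv2.minAreaRect(q);print(n,np.round(cv2.boxPoints(r),3).tolist(),r,q.min(0),q.max(0))
yaw=.1;hinge=np.array([.573,.153])
print(togo([.485,.024,.23],.1))
E
```

```text
top [[0.5830000042915344, 0.15299999713897705], [0.6039999723434448, -0.0860000029206276], [0.7860000133514404, -0.0689999982714653], [0.7639999985694885, 0.16899999976158142]] ((0.6842320561408997, 0.04177148640155792), (0.1821361780166626, 0.23981761932373047), 5.140786647796631) [ 0.58412933 -0.08370618] [0.7831081  0.16573626]
scene [[0.5789999961853027, 0.15600000321865082], [0.6010000109672546, -0.08900000154972076], [0.7870000004768372, -0.0729999989271164], [0.765999972820282, 0.17299999296665192]] ((0.6833698153495789, 0.04179152101278305), (0.18681363761425018, 0.24677295982837677), 5.05145788192749) [ 0.5794688  -0.08808085] [0.785726  0.1672706]
(1.2, array([0.141, 0.609, 0.227]), array([-46.7, -49.2,  -0.3]), array([  0. ,   0. , -18.8]), array([0.1, 0. , 0. ]))
```

Emit:
step_arm(translation=[[-3,-3.2,0],[-3,-3.2,0],[-3,-3.2,0],[-3,-3.2,0],[-3,-3.2,0],[-3,-3.2,0],[-3,-3.2,0],[-3,-3.2,0],[-3,-3.2,0],[-3,-3.2,0],[-3,-3.2,0],[-3,-3.2,0]], delta_rot=[[0,0,0],[0,0,0],[0,0,0],[0,0,0],[0,0,0],[0,0,0],[0,0,0],[0,0,0],[0,0,-4.9],[0,0,-5],[0,0,-5],[0,0,-5]], fingers=1)

```text
time_s: 2.4
tool_pos: [0.4241, 0.1651, 0.2271]
ee_rot: [-0.062, 0.998, 0.0, 0.0]
contact_force: [1.2, 0.2, 0.0]
opening: 0.999
finger_force: 0.0
```

```bash
python3 -c "
from h import *
print(togo([.475,.024,.08],.09))"
```

```text
(2.4, array([0.424, 0.165, 0.227]), array([ -3.3, -14.6,  14.7]), array([0. , 0. , 1.9]), array([1.2, 0.2, 0. ]))
```

Emit:
step_arm(translation=[[-0.6,-2.9,0],[-0.6,-2.9,0],[-0.7,-2.9,0],[-0.7,-2.9,0],[-0.7,-3,0],[0,0,3],[0,0,3],[0,0,3],[0,0,3],[0,0,2.7],[0,0,0]], delta_rot=[[0,0,0],[0,0,0],[0,0,0],[0,0,0],[0,0,0],[0,0,1.9],[0,0,0],[0,0,0],[0,0,0],[0,0,0],[0,0,0]])

```text
time_s: 3.5
tool_pos: [0.4716, 0.0255, 0.0773]
ee_rot: [-0.043, 0.999, -0.0, -0.003]
contact_force: [0.2, 0.4, -0.0]
opening: 1.003
finger_force: 0.0
```

```bash
python3 -c "
from h import *
p,d=robot.snapshot('scene');cv2.imwrite('pics/s1.png',cv2.resize(p[60:320,160:460,::-1],None,fx=2,fy=2))
print(togo([.584,.033,.08],.09))"
```

```text
(3.55, array([0.473, 0.025, 0.079]), array([-11.2,  -0.2,  -0.1]), array([-0. , -0.2, -0.2]), array([0.2, 0.1, 0.9]))
```

View pics/s1.png

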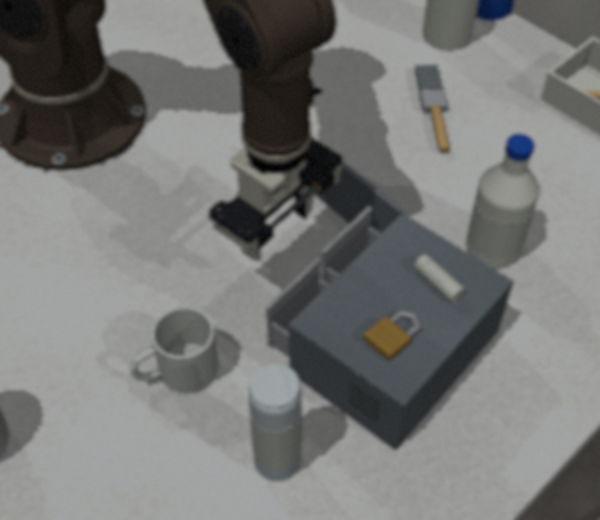

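The open fingers hang just in front of both drawer fronts, clear of the door and mug. Now I'll push.

Emit:
step_arm(translation=[[-1.5,0,0],[-1.5,0,0],[-1,0,0],[-1,0,0],[-1,0,0],[-1,0,0],[-1,0,0],[-0.8,0,0],[-0.6,0,0],[-0.4,0,0],[-0.3,0,0],[0,0,0]], delta_rot=[[0,0,0],[0,0,0],[0,0,0],[0,0,0],[0,0,0],[0,0,0],[0,0,0],[0,0,0],[0,0,0],[0,0,0],[0,0,0],[0,0,0]])

```text
time_s: 4.75
tool_pos: [0.575, 0.0345, 0.0797]
ee_rot: [-0.043, 0.999, -0.0, 0.001]
contact_force: [-0.1, -0.1, -0.7]
opening: 0.997
finger_force: 0.1
```

```bash
python3 -c "
from h import *
print(togo([.584,.033,.08],.09))"
```

```text
(4.75, array([0.575, 0.034, 0.08 ]), array([-0.9, -0.2, -0. ]), array([-0. ,  0.1, -0.2]), array([-0.1, -0.1, -0.7]))
```

Emit:
step_arm(translation=[[-0.3,0,0],[-0.3,0,0],[-0.3,0,0]], delta_rot=[[0,0,0],[0,0,0],[0,0,0]])

```text
time_s: 5.05
tool_pos: [0.5832, 0.0352, 0.0797]
ee_rot: [-0.043, 0.999, 0.0, -0.0]
contact_force: [-4.1, 0.3, 1.0]
opening: 1.0
finger_force: 1.7
```

Emit:
step_arm(translation=[[-0.3,0,0],[-0.2,0,0]], delta_rot=[[0,0,0],[0,0,0]])

```text
time_s: 5.25
tool_pos: [0.5862, 0.0355, 0.0795]
ee_rot: [-0.044, 0.999, 0.0, -0.002]
contact_force: [-16.7, -1.7, 14.7]
opening: 1.001
finger_force: 8.8
```

Emit:
step_arm(translation=[[-0.2,0,0],[0,0,0]], delta_rot=[[0,0,0],[0,0,0]])

```text
time_s: 5.45
tool_pos: [0.5861, 0.0355, 0.0794]
ee_rot: [-0.044, 0.999, 0.0, -0.004]
contact_force: [-19.5, -2.0, 16.9]
opening: 0.999
finger_force: 9.9
```

Emit:
step_arm(translation=[[1.5,0,0],[2.5,0,0],[3,0,0],[3,0,0],[0,0,-3],[0,0,-4],[0,0,-4],[0,0,-4],[0,0,0]], delta_rot=[[0,0,0],[0,0,0],[0,0,0],[0,0,0],[0,0,0],[0,0,0],[0,0,0],[0,0,0],[0,0,0]], fingers=-1)

```text
time_s: 6.35
tool_pos: [0.4947, 0.0272, 0.2353]
ee_rot: [-0.043, 0.999, 0.001, 0.005]
contact_force: [-0.0, 0.6, 0.2]
opening: 0.266
finger_force: 0.0
```

```bash
python3 -c "
from h import *
p,d=robot.snapshot('scene');cv2.imwrite('pics/s2.png',cv2.resize(p[60:320,160:460,::-1],None,fx=2,fy=2))
Y=np.array([[np.cos(.09),-np.sin(.09)],[np.sin(.09),np.cos(.09)]])
for n in ('scene','wrist'):
  p,d=robot.snapshot(n);W=cloud(n,d)[d>0]
  L=W.copy();L[:,:2]=(W[:,:2]-[.684,.042])@Y
  for y in (-.09,-.06,-.03,.03,.06,.09):
    q=L[(abs(L[:,1]-y)<.01)&(L[:,2]>.03)&(L[:,2]<.1)&(L[:,0]<-.06)&(L[:,0]>-.14)];print(n,y,len(q),np.round(np.percentile(q[:,0],[5,50,95]),4) if len(q) else 0)
  f=L[(abs(L[:,2]-.119)<.003)&(abs(L[:,1])<.1)];print('roof front',len(f) and np.percentile(f[:,0],[1,5]))
print(togo([.42,.25,.22],.09))"
```

```text
scene -0.09 0 0
scene -0.06 0 0
scene -0.03 0 0
scene 0.03 0 0
scene 0.06 0 0
scene 0.09 0 0
roof front [-0.63272778 -0.08414306]
wrist -0.09 0 0
wrist -0.06 0 0
wrist -0.03 0 0
wrist 0.03 6 [-0.0892 -0.0887 -0.0881]
wrist 0.06 0 0
wrist 0.09 0 0
roof front [-0.08900294 -0.08810362]
(6.5, array([0.491, 0.027, 0.23 ]), array([ 5.2, 22.8,  1. ]), array([ 0. ,  0.1, -0.2]), array([ 0.9,  0.5, -0.1]))
```

View pics/s2.png

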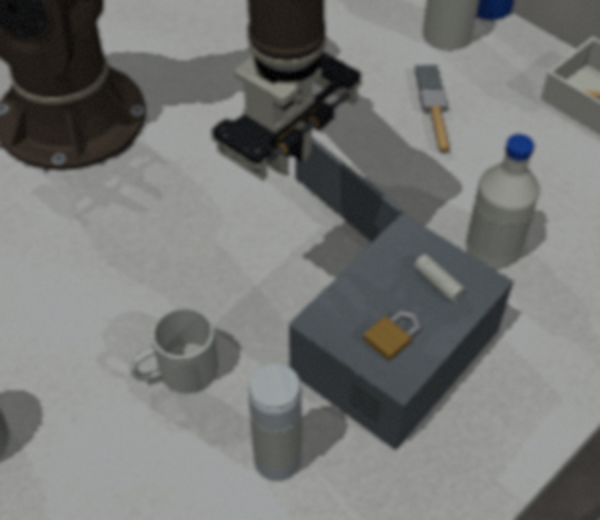

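```bash
python3 -c "
from h import *
Y=np.array([[np.cos(.09),-np.sin(.09)],[np.sin(.09),np.cos(.09)]])
for n in ('top','wrist'):
  p,d=robot.snapshot(n);W=cloud(n,d)[d>0]
  cv2.imwrite('pics/%s2.png'%n,p[...,::-1])
  L=W.copy();L[:,:2]=(W[:,:2]-[.684,.042])@Y
  for y in (-.09,-.06,-.03,.03,.06,.09):
    q=L[(abs(L[:,1]-y)<.012)&(L[:,2]>.012)&(L[:,2]<.112)&(L[:,0]<-.06)&(L[:,0]>-.14)];print(n,y,len(q),np.round(np.percentile(q,[5,50,95],axis=0)[:,[0,2]],4).tolist() if len(q) else 0)
  q=W[(W[:,2]>.1)&(W[:,2]<.12)&(W[:,0]<.56)&(W[:,0]>.34)&(W[:,1]>.14)&(W[:,1]<.19)]
  if len(q)>20: print('door',cv2.fitLine(q[:,:2].astype(np.float32),1,0,.01,.01).ravel(),q.min(0),q.max(0))
"
```

```text
top -0.09 52 [[-0.091, 0.0171], [-0.0902, 0.068], [-0.0881, 0.1046]]
top -0.06 8 [[-0.0918, 0.0289], [-0.0903, 0.0795], [-0.0899, 0.1043]]
top -0.03 0 0
top 0.03 0 0
top 0.06 0 0
top 0.09 0 0
door [ 0.9992961  -0.03751398  0.46159798  0.16343483] [0.35940818 0.15709276 0.10025598] [0.55860561 0.17274087 0.11977833]
wrist -0.09 0 0
wrist -0.06 0 0
wrist -0.03 0 0
wrist 0.03 0 0
wrist 0.06 0 0
wrist 0.09 0 0
door [ 0.9985229  -0.05433317  0.44480807  0.15980476] [0.36097824 0.15357841 0.10001032] [0.53986207 0.1710676  0.11825554]
```

View pics/wrist2.png

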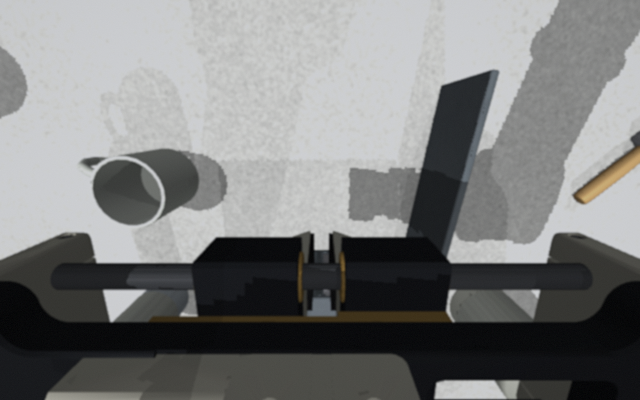

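The picture looks back towards the robot: the door stands at columns 415–495, the mug is at about (145,185), and the fingers are shut. The depth points put the drawers level with the front, so next is the door.

```bash
cat > arc.py <<'E'
from h import *
Y=np.array([[np.cos(.09),-np.sin(.09)],[np.sin(.09),np.cos(.09)]])
def pt(f,extra=0,r=.165):
    d=np.array([-np.sin(f),-np.cos(f)]);n=np.array([-np.cos(f),np.sin(f)])
    return np.array([-.091,.12])+r*d+(.008+.0095*abs(np.cos(f))+.019*abs(np.sin(f))+extra)*n
world=lambda o:Y@o+[.684,.042]
E
python3 - <<'E'
from arc import *
s=pt(1.71,.035);w=world(s);print(w,togo([*w,.078],.09))
P=np.array([s]+[pt(f) for f in np.linspace(1.65,0,25)])
D=np.diff(P,axis=0)*100;print(np.c_[-D[:,0],D[:,1]].round(1).tolist(),world(P[-1]))
E
```

```text
[0.42088776 0.22450868] (6.6, array([0.49 , 0.027, 0.229]), array([ 5.2, 20.3, 15.1]), array([-0. , -0.1, -0.2]), array([-0.3, -0.2, -0.1]))
[[0.8, -4.5], [0.2, -1.2], [0.2, -1.1], [0.1, -1.1], [0.0, -1.1], [-0.1, -1.1], [-0.1, -1.1], [-0.2, -1.1], [-0.3, -1.1], [-0.4, -1.1], [-0.5, -1.1], [-0.5, -1.0], [-0.6, -1.0], [-0.7, -1.0], [-0.8, -0.9], [-0.8, -0.9], [-0.9, -0.8], [-1.0, -0.8], [-1.0, -0.7], [-1.1, -0.6], [-1.1, -0.5], [-1.2, -0.4], [-1.2, -0.4], [-1.2, -0.3], [-1.3, -0.2]] [ 0.57998366 -0.0125697 ]
```

Emit:
step_arm(translation=[[0.9,3.4,0],[0.9,3.4,0],[0.9,3.4,0],[0.9,3.4,0],[0.8,3.4,0],[0.8,3.3,0],[0,0,3],[0,0,4],[0,0,4],[0,0,3],[0,0,1],[0,0,0]], delta_rot=[[0,0,0],[0,0,0],[0,0,0],[0,0,0],[0,0,0],[0,0,0],[0,0,0],[0,0,0],[0,0,0],[0,0,0],[0,0,0],[0,0,0]])

```text
time_s: 7.8
tool_pos: [0.4203, 0.2241, 0.0782]
ee_rot: [-0.043, 0.999, -0.001, -0.002]
contact_force: [0.4, 1.1, 0.5]
opening: 0.007
finger_force: 0.0
```

```bash
python3 - <<'E'
from arc import *
print(togo([*world(pt(1.65)),.078],.09))
p,d=robot.snapshot('top');cv2.imwrite('pics/t3.png',cv2.resize(p[100:300,130:500,::-1],None,fx=2,fy=2))
E
```

```text
(7.8, array([0.42 , 0.224, 0.078]), array([ 0.7, -4.4,  0. ]), array([-0.1, -0.2, -0.2]), array([0.4, 1.1, 0.5]))
```

View pics/t3.png

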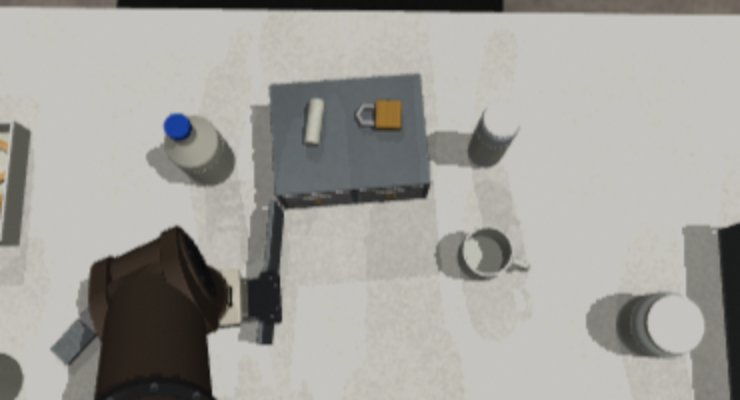

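```bash
python3 - <<'E'
from arc import *
p,d=robot.snapshot('top');W=cloud('top',d);L=W.copy();L[...,:2]=(W[...,:2]-[.684,.042])@Y
for y in (-.1,-.06,-.02,.02,.06,.1):
    m=(abs(L[...,1]-y)<.004)&(L[...,0]<-.06)&(L[...,0]>-.13)&(d>0)
    q=L[m];q=q[np.argsort(-q[:,0])];print(y,(q[:,[0,2]]*1000).round().astype(int).tolist())
cv2.imwrite('pics/t4.png',cv2.resize(p[180:215,255:355,::-1],None,fx=8,fy=8,interpolation=cv2.INTER_CUBIC))
E
```

```text
-0.1 [[-61, 120], [-61, 121], [-64, 120], [-64, 120], [-67, 120], [-68, 124], [-70, 117], [-71, 122], [-74, 121], [-74, 120], [-74, 124], [-77, 120], [-77, 122], [-78, 125], [-80, 120], [-80, 119], [-81, 122], [-83, 118], [-84, 122], [-84, 123], [-86, 121], [-86, 119], [-87, 124], [-88, 116], [-89, 104], [-89, 118], [-89, 120], [-90, 58], [-90, 105], [-90, 91], [-90, 43], [-90, 108], [-90, 93], [-90, 12], [-90, 93], [-90, 63], [-91, 80], [-91, 48], [-91, 15], [-91, 32], [-91, 80], [-91, 33], [-91, 31], [-91, -2], [-91, 1], [-94, -2], [-95, 1], [-95, 1], [-97, -4], [-98, 0], [-99, 3], [-101, -2], [-102, 3], [-102, 2], [-105, 0], [-105, 2], [-106, 4], [-108, -3], [-108, 0], [-110, 4], [-112, 2], [-113, 5], [-116, 1], [-116, 2], [-119, 1], [-119, 0], [-123, 0], [-123, 2], [-126, 1], [-127, 3], [-130, 1], [-130, 4]]
-0.06 [[-60, 119], [-61, 122], [-64, 121], [-64, 121], [-67, 121], [-67, 121], [-67, 120], [-70, 118], [-71, 120], [-71, 123], [-73, 118], [-74, 121], [-74, 120], [-77, 118], [-77, 122], [-77, 124], [-80, 120], [-80, 120], [-80, 121], [-83, 122], [-84, 124], [-84, 123], [-86,
[... 3242 characters left out ...]
 120], [-71, 123], [-73, 119], [-74, 121], [-74, 123], [-76, 118], [-76, 119], [-77, 122], [-79, 116], [-80, 122], [-80, 121], [-83, 120], [-83, 120], [-83, 121], [-86, 119], [-86, 118], [-89, 120], [-89, 121], [-89, 107], [-89, 57], [-90, 105], [-90, 21], [-90, 75], [-90, 2], [-90, 23], [-90, 25], [-90, 109], [-90, 75], [-90, 60], [-90, 94], [-90, 79], [-90, 94], [-91, 45], [-91, 44], [-91, 10], [-92, 14], [-92, -2], [-93, -2], [-93, 0], [-96, 0], [-96, 2], [-97, 3], [-99, -3], [-99, -1], [-100, 0], [-102, -5], [-103, 0], [-103, -2], [-107, 1], [-108, 5], [-110, -2], [-110, 2], [-113, -1], [-113, -1], [-117, 1], [-117, 5], [-120, 0], [-121, 6], [-123, -3], [-124, 2], [-126, -6], [-127, -1]]
```

View pics/t4.png

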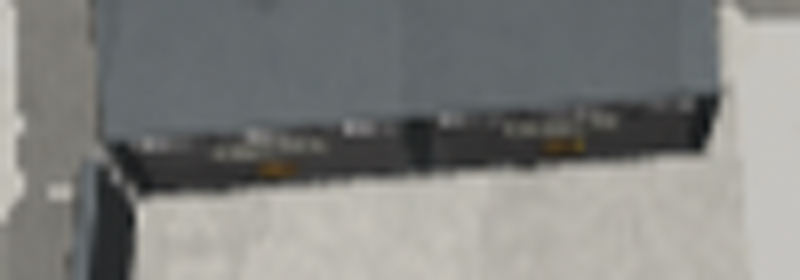

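Both drawer fronts are level with the unit's front; the orange spots are brass plates on them. Now I'll swing the door.

Emit:
step_arm(translation=[[0.3,-1.4,0],[0.3,-1.5,0],[0.2,-1.5,0],[0.2,-1.2,0],[0.2,-1.1,0],[0.1,-1.1,0],[0,-1.1,0],[-0.1,-1.1,0],[-0.1,-1.1,0],[-0.2,-1.1,0],[-0.3,-1.1,0],[-0.4,-1.1,0]], delta_rot=[[0,0,0],[0,0,0],[0,0,0],[0,0,0],[0,0,0],[0,0,0],[0,0,0],[0,0,0],[0,0,0],[0,0,0],[0,0,0],[0,0,0]])

```text
time_s: 9.1
tool_pos: [0.432, 0.0804, 0.0797]
ee_rot: [-0.043, 0.999, 0.0, -0.0]
contact_force: [0.1, 0.8, 0.1]
opening: 0.002
finger_force: 0.3
```

Emit:
step_arm(translation=[[-0.5,-1.1,0],[-0.5,-1,0],[-0.6,-1,0],[-0.7,-1,0],[-0.8,-0.9,0],[-0.8,-0.9,0],[-0.9,-0.8,0],[-1,-0.8,0],[-1,-0.7,0],[0,0,0]], delta_rot=[[0,0,0],[0,0,0],[0,0,0],[0,0,0],[0,0,0],[0,0,0],[0,0,0],[0,0,0],[0,0,0],[0,0,0]])

```text
time_s: 10.1
tool_pos: [0.5084, 0.0043, 0.0798]
ee_rot: [-0.042, 0.999, -0.0, 0.001]
contact_force: [-0.5, -0.8, 0.3]
opening: 0.005
finger_force: 0.0
```

```bash
python3 - <<'E'
from arc import *
for f in (.41,0): print(togo([*world(pt(f)),.078],.09))
p,d=robot.snapshot('top');cv2.imwrite('pics/t5.png',cv2.resize(p[100:300,130:500,::-1],None,fx=2,fy=2))
E
```

```text
(10.1, array([0.508, 0.004, 0.08 ]), array([0.1, 0. , 0.2]), array([-0. ,  0.1, -0.3]), array([-0.5, -0.8,  0.3]))
(10.1, array([0.508, 0.004, 0.08 ]), array([-7. , -2.3,  0.2]), array([-0. ,  0.1, -0.3]), array([-0.5, -0.8,  0.3]))
```

View pics/t5.png

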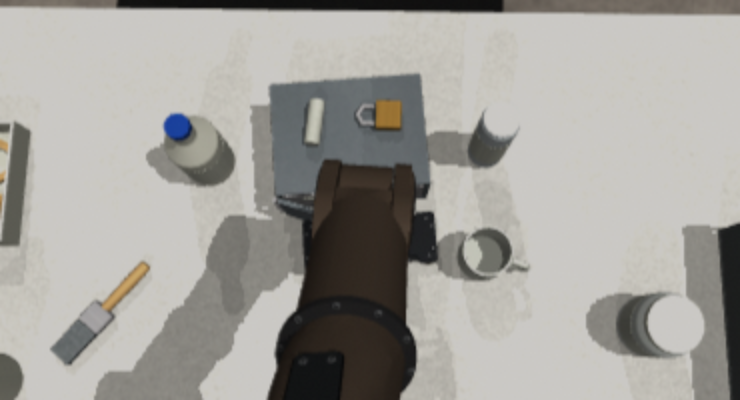

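The door (seen at about (290,205)) is nearly shut, and everything else is in place. Finishing the arc.

Emit:
step_arm(translation=[[-1.1,-0.6,0],[-1.1,-0.5,0],[-1.2,-0.4,0],[-1.2,-0.4,0],[-0.9,-0.3,0],[-0.6,-0.1,0],[-0.4,0,0],[-0.3,0,0],[0,0,0]], delta_rot=[[0,0,0],[0,0,0],[0,0,0],[0,0,0],[0,0,0],[0,0,0],[0,0,0],[0,0,0],[0,0,0]])

```text
time_s: 11.05
tool_pos: [0.5765, -0.0113, 0.0797]
ee_rot: [-0.043, 0.999, 0.0, 0.0]
contact_force: [0.4, 0.4, -1.2]
opening: 0.003
finger_force: 0.0
```

Emit:
step_arm(translation=[[-0.3,0,0],[-0.2,0,0],[-0.2,0,0],[0,0,0]], delta_rot=[[0,0,0],[0,0,0],[0,0,0],[0,0,0]])

```text
time_s: 11.45
tool_pos: [0.5814, -0.011, 0.0795]
ee_rot: [-0.043, 0.999, 0.0, -0.002]
contact_force: [-7.0, -0.9, 5.4]
opening: 0.006
finger_force: 3.4
```

Emit:
step_arm(translation=[[-0.2,0,0],[-0.1,0,0],[0,0,0],[0,0,0]], delta_rot=[[0,0,0],[0,0,0],[0,0,0],[0,0,0]])

```text
time_s: 11.85
tool_pos: [0.5813, -0.011, 0.0793]
ee_rot: [-0.043, 0.999, 0.0, -0.004]
contact_force: [-17.3, -1.5, 15.0]
opening: 0.005
finger_force: 9.0
```

Emit:
step_arm(translation=[[0.5,0,0],[2,0,0],[3,0,0],[3,0,0],[0,0,-3],[0,0,-4],[0,0,-4],[3,0,-3],[4,4,0],[4,4,0],[0,4,0],[0,0,0]], delta_rot=[[0,0,0],[0,0,0],[0,0,0],[0,0,0],[0,0,0],[0,0,0],[0,0,0],[0,0,0],[0,0,0],[0,0,0],[0,0,0],[0,0,0]])

```text
time_s: 13.05
tool_pos: [0.3909, 0.0883, 0.2204]
ee_rot: [-0.046, 0.999, 0.001, 0.001]
contact_force: [1.2, -0.0, 0.2]
opening: 0.005
finger_force: 0.0
```

```bash
python3 - <<'E'
from arc import *
p,d=robot.snapshot('top');W=cloud('top',d);L=W.copy();L[...,:2]=(W[...,:2]-[.684,.042])@Y
for y in (-.1,-.08,-.04,.0,.04,.08):
    m=(abs(L[...,1]-y)<.008)&(L[...,0]<-.06)&(L[...,0]>-.16)&(d>0)&(L[...,2]>.02)&(L[...,2]<.13)
    q=L[m];print(y,len(q),np.percentile(q[:,0]*1000,[0,3,20]).round(1) if len(q) else 0)
cv2.imwrite('pics/t6.png',cv2.resize(p[100:300,130:500,::-1],None,fx=2,fy=2))
E
```

```text
-0.1 88 [-100.1  -99.8  -98.9]
-0.08 92 [-101.5 -100.9  -99. ]
-0.04 92 [-99.8 -99.7 -98.9]
0.0 92 [-100.5  -99.9  -99.1]
0.04 93 [-100.9 -100.2  -99. ]
0.08 95 [-100.1  -99.6  -98.8]
```

View pics/t6.png

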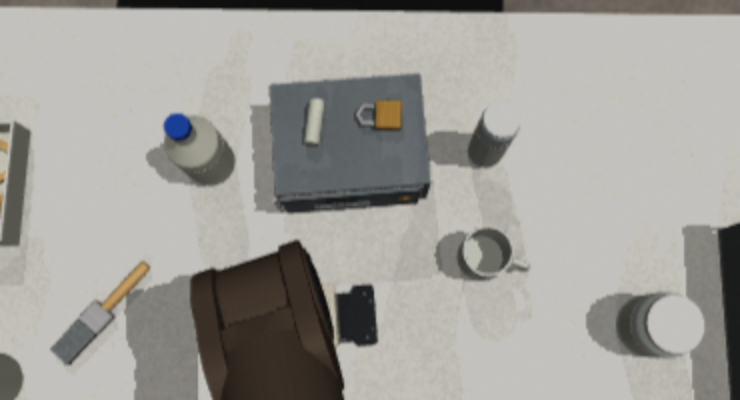

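The door's outer face lies flat at own x = -99 mm across its width, which is fully shut. The bystanders haven't moved and the arm is clear.

```bash
python3 -c "
from plant import robot
print(robot.finish_job())"
```

```text
the job is handed in; nothing more can be done
None
```

I pushed both drawers fully in, then swung the door fully shut; nothing else on the table moved, and the job was handed in at about 13 s (no verdict was returned).

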